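Start the bench centrifuge with its key

TASK

Start the centrifuge, the machine with the round clear dome: turn its key clockwise all the way to START, hold it there for about a second, then let go of it so that it comes back to rest at RUN. Leave the key of the shaker, the machine with the flat metal platform, at OFF.

Things in the scene. Friction and masses are not known exactly. Their poses are not given: they have to be found in the camera images.
- centrifuge_key_bow (a point): Middle of the key's black head, an upright slab 34 long, 10 thick, 40 mm tall with a white pointer line on top; on the vertical turning axis, 121 mm above the table, 36 above the machine's deck, 24 above the steel lock barrel (radius 17). Axes turn with the key: x along the head to the pointer end, y through its thickness, z up. Clear dome 70 mm from the axis, low round speed knob (no key) 103 mm.
- centrifuge_key (a joint): Turn of that key, rad, growing clockwise seen from above: OFF 0 (one tick bar, pointer straight away from the machine's front), RUN 0.70 (40 deg, two bars), START 1.31 (75 deg, three bars). Starts at 0 to 0.1. OFF to RUN: turns lightly and stays where left. Beyond RUN a spring (0.06 N m at RUN, 0.15 at START) returns it to RUN within half a second when let go; hard end stop at 1.40.
- shaker_key_bow (a point): Same point on the identical key of the shaker. Both machines: white, fixed, 200 x 280 mm, deck 85 mm high, front roughly towards the robot, key at the back of a metal strip on the right seen from there. Left of it the centrifuge has a round clear dome, 54 mm high, the shaker a flat square aluminium platform with a well plate, 34 mm high. Either machine may stand on either side.
- shaker_key (a joint): Turn of the shaker's key, rad, same scale. It starts at OFF (0 to 0.1) and must stay there.

How it is judged:
By the outcome, as a careful person would: the job done as asked, in the order asked, and still so for the second after the job is handed in, with the robot touching nothing.
It also fails if it takes over 34 s, if anything falls off the work surface, if the arm or the gripper's body presses on something with over 40 N, if the wrist force passes 120 N, or if a joint passes its speed limit or range.

ROBOT

A 6-joint arm with a two-finger parallel gripper is mounted at the origin on the work surface. World frame = base frame: x ahead of the robot, y to its left, z up, the work surface at z = 0. Lengths are in m, angles in rad, forces in N, time in s.
With the tool pointing down it reaches from about 0.35 to 0.8 m from the base axis. Payload 7.3 kg.
Tool frame: the origin (TCP) lies on the centre line of the jaws, within the pads' length; the fingertips stand 14 mm ahead of it and the grasp point (between the pads) lies 5 mm behind it; z points along the fingers, y is the direction in which the jaws open and shut (so a half turn about z gives the same grasp; the last joint's range is limited). The gripper opens to 85 mm and grips with 20 to 120 N. Pads are 22 mm wide; open, the fingers measure 114 mm over their backs; the gripper's body (76 mm by 85 mm) begins 54 mm behind the grasp point. The pads swing forward as they close: fully open they stand 13 mm farther back than shut.
Start: joints at [-1.352, 0.342, 1.524, -0, 1.275, -0.146], TCP at [0.187, -0.49, 0.245] pointing down, gripper open.
Joint ranges: [-2.53, 2.53], [-0.77, 2.02], [0.04, 2.7], [-1, 4.14], [0.28, 2.66], [-3.11, 3.11]. Speed limits (rad/s): [2.57, 2.57, 3.14, 3.14, 3.14, 3.14].

INTERFACE

Orientations are given as a rotation vector (axis times angle).
In Python, from bench import env gives the robot as it stands.
- The arm moves only by the tool play_rows, never from a script. Its argument "moves" is a list of rows, each an object with "translation": the shift along the tool's x, y, z in mm, a list of three; "turn": the turn about the tool's z in degrees. A call has 1 to 12 rows; each row is the pose to reach, as a shift and turn from the pose measured when the call began, along the tool's axes at that moment; what a row does not reach only later rows make up. A row lasts 1/12 s, in which the tool goes at most 41.7 mm and 7.16 degrees, less where a joint would pass 70% of its speed; a pose out of reach is approached as far as the arm can. A call with a gripper value outside its range is refused whole. "fingers" is the closure, from -1 (fully open) to 1 (shut), set as the call begins (left out, the last holds). The fingers move at their own pace and stop on an object; "newtons" is the grip in N (left out, the last holds). Time passes only in rows, so rows that repeat a pose let the fingers close. It gives the time, the measured TCP pose, the force and the opening at its end, in the units of the state.
- env.observe(): the state, without advancing time (a new reading comes with each control period).
- env.snapshot(name): name is "side" or "top"; returns a dict with "color" (400x640x3 uint8, red, green, blue), "vfov" (degrees; the focal length in pixels is half the picture's height over the tangent of half this angle, whatever the lens; pixels are square), "cx", "cy" (the principal point, pixels), "rvec" (rotation vector, rad) and "tvec" (3), from world to camera coordinates, as OpenCV has them. Camera axes: x right, y down, z forward; pixel columns grow to the right and rows downward; lengths in m; the calibration is good to about 2 mm. A picture is of the moment at which its call begins. There is no depth.
- env.hand_in(): hands the job in, once; it reports no verdict.
The state is a dict: "clock": time; "q": joint angles; "qvel": joint speeds; "effort": joint torques, N m; "tool_pos": TCP position; "ee_rot": TCP orientation; "force": force on the tool from outside, world axes, zero at the start; "wrist_torque": the same for the moment, N m; "opening": opening from 0.0 (shut) to 1.0 (fully open).
Only numpy, scipy, OpenCV 4.12 (cv2) and the standard library are available. Lean on these libraries where they do the work, as an engineer would, in place of code of your own. Each camera call takes 0.05 s, during which the arm holds its last target. There are 200 camera calls.

## Working session

There is one attempt and no reset: what is moved stays moved. The work goes in short steps, Python scripts to look and compute and a tool call to move; the robot and the scene stay as the last step left them, time stands still between calls to the robot, and variables do not carry over. Pictures are saved under pics/ and viewed, about 8 in all and at most 12, crops included, and the job is handed in when it is done.

Besides the shell and the picture viewer there is one more tool, called after "Request:" as name([rows], argument=value, ...), one row to a line, values as JSON. play_rows: Moves the arm, as the interface text tells. Its arguments: {"type":"object","properties":{"moves":{"type":"array"},"fingers":{"type":"number"},"newtons":{"type":"number"}},"required":["moves"]}

```bash
mkdir -p pics
cat > h.py <<'E'
from bench import env
import numpy as np, cv2
def snap(n,f=None):
    s=env.snapshot(n)
    if f: cv2.imwrite('pics/'+f,s['color'][:,:,::-1])
    return s
def K(s):
    h,w=s['color'].shape[:2]; f=h/2/np.tan(np.radians(s['vfov'])/2)
    return np.array([[f,0,s['cx']],[0,f,s['cy']],[0,0,1.]])
def ray(s,u,v):
    R=cv2.Rodrigues(np.array(s['rvec'],float))[0]; t=np.array(s['tvec'],float)
    return -R.T@t, R.T@np.linalg.solve(K(s),[u,v,1])
def atz(s,u,v,z):
    o,d=ray(s,u,v); return o+d*(z-o[2])/d[2]
def proj(s,P):
    return cv2.projectPoints(np.array(P,float).reshape(-1,3),np.array(s['rvec'],float),np.array(s['tvec'],float),K(s),None)[0].reshape(-1,2)
E
python3 - <<'E'
from h import *
for n in('top','side'):
    s=snap(n,n+'1.png'); print(n,s['vfov'],s['cx'],s['cy'],s['rvec'],s['tvec'],ray(s,320,200))
print(env.observe())
E
```

```text
top 56.82238738845729 320.06968646652706 197.16497856301675 [ 2.17102787 -2.14445935  0.06143852] [-0.06857078  0.57434085  0.77876856] (array([ 0.50172663, -0.0898599 ,  0.82537592]), array([ 0.08367394,  0.03538731, -0.99589419]))
side 49.24523778451161 318.33856844785066 201.29985559000218 [ 0.41003764 -2.65864838  1.38448612] [0.50033763 0.26217793 0.57606086] (array([0.39710841, 0.45486445, 0.53509286]), array([ 0.22236226, -0.7885834 , -0.57333639]))
{'clock': 0.1, 'q': array([-1.35196290e+00,  3.42630572e-01,  1.52489755e+00, -8.62525806e-06,
        1.27542124e+00, -1.45994454e-01]), 'qvel': array([ 0.00035085, -0.00217687, -0.00136491,  0.00163483,  0.00031609,
        0.0004191 ]), 'effort': array([ 1.85467725e-03, -4.34447551e+01, -2.46491843e+01, -4.64931031e-05,
        4.65582940e-03, -9.70325473e-07]), 'tool_pos': array([ 0.18726177, -0.49010919,  0.24471547]), 'ee_rot': array([-3.08813568e+00, -5.69655433e-01,  9.05085444e-05]), 'force': array([0.49081983, 0.52805233, 0.25773721]), 'wrist_torque': array([-0.01479867, -0.02627975, -0.00129747]), 'opening': 0.998538485204496}
```

View pics/top1.png

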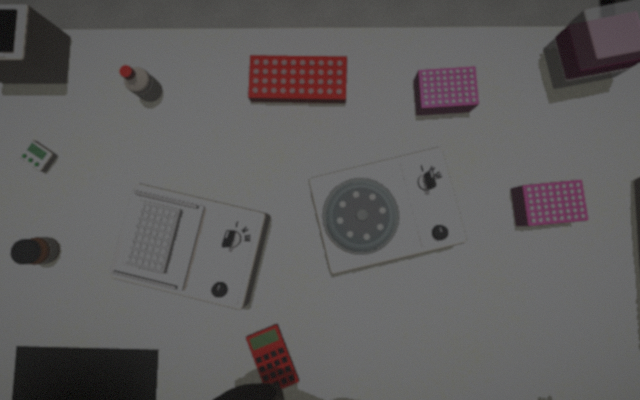

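View pics/side1.png

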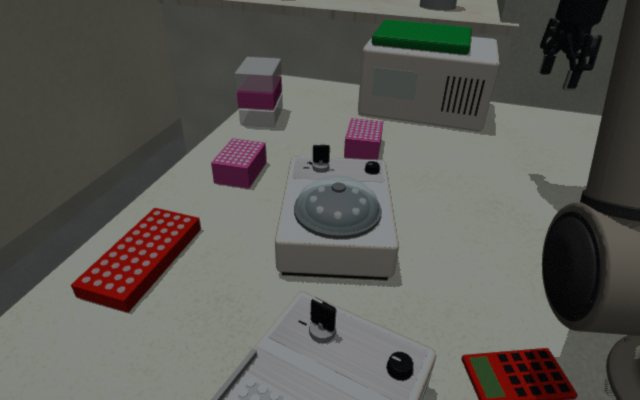

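The centrifuge is the machine on the right in the top view: dome at (361,215), key about (430,180), knob (440,232). The side view has its key at (321,155). I'll zoom in on both.

Run:
```python
import cv2,numpy as np
a=cv2.imread('pics/top1.png')[140:280,300:480]; b=cv2.imread('pics/side1.png')[135:185,280:400]
a=cv2.resize(a,None,fx=4,fy=4,interpolation=cv2.INTER_CUBIC)
cv2.imwrite('pics/c1.png',cv2.convertScaleAbs(a,alpha=1.8))
b=cv2.resize(b,None,fx=6,fy=6,interpolation=cv2.INTER_CUBIC)
cv2.imwrite('pics/c2.png',cv2.convertScaleAbs(b,alpha=1.8))
```

```text
(no output)
```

View pics/c1.png

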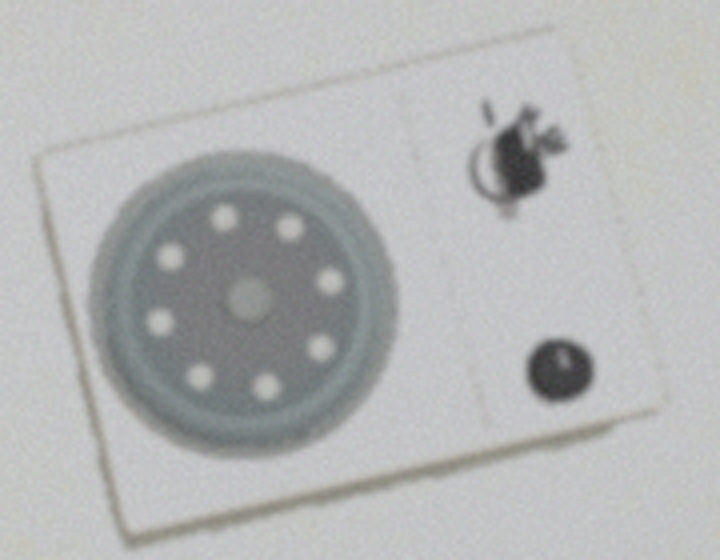

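View pics/c2.png

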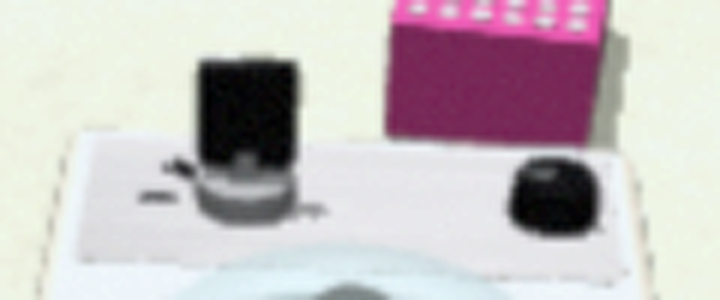

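Run:
```python
from h import *
t=snap('top');s=snap('side')
c=lambda u,v:((u-1.5)/4+300,(v-1.5)/4+140)
for n,z,p in[('BL',.085,(35,157)),('BR',.085,(555,28)),('FR',.085,(662,408)),('knob',.1,(560,370)),('dome',.139,(250,299))]:
    print(n,atz(t,*c(*p),z)[:2])
a=c(522,162); b=((248-2.5)/6+280,(113-2.5)/6+135)
o1,d1=ray(t,*a);o2,d2=ray(s,*b)
k=np.linalg.lstsq(np.c_[d1,-d2],o2-o1,rcond=None)[0]
print('tri',o1+k[0]*d1,o2+k[1]*d2,'z121',atz(t,*a,.121),atz(s,*b,.121))
bx=atz(t,*c(555,28),.085)-atz(t,*c(662,408),.085); print('fwd',np.degrees(np.arctan2(bx[1],bx[0])))
bx=atz(t,*c(35,157),.085)-atz(t,*c(555,28),.085); print('left',np.degrees(np.arctan2(bx[1],bx[0])))
P=atz(t,*a,.121)
# fit key pose on dark pixels in both images: silhouettes
from scipy.optimize import minimize
def mask(sn,box):
    g=sn['color'].max(2).astype(float); u0,v0,u1,v1=box
    return g,box
boxes=[(t,(418,160,446,196)),(s,(308,138,335,165))]
def sil(sn,x,y,th,box):
    pts=[]
    for l in(-.017,.017):
        for w in(-.005,.005):
            for z in(.101,.141):
                pts.append([x+l*np.cos(th)-w*np.sin(th),y+l*np.sin(th)+w*np.cos(th),z])
    h=cv2.convexHull(proj(sn,pts).astype(np.float32))
    S=8; u0,v0,u1,v1=box; m=np.zeros(((v1-v0)*S,(u1-u0)*S),np.uint8)
    cv2.fillConvexPoly(m,((h.reshape(-1,2)-[u0-.5,v0-.5])*S).astype(np.int32),1)
    return cv2.resize(m.astype(np.float32),(u1-u0,v1-v0),interpolation=cv2.INTER_AREA)
def cost(p):
    e=0
    for sn,b in boxes:
        g=sn['color'].max(2)[b[1]:b[3],b[0]:b[2]].astype(float); d=np.clip((110-g)/80,0,1)
        e+=((sil(sn,p[0],p[1],p[2],b)-d)**2).sum()
    return e
best=[]
for th in np.radians(np.arange(-30,45,5)):
    r=minimize(cost,[P[0],P[1],th],method='Nelder-Mead',options=dict(initial_simplex=[[P[0],P[1],th],[P[0]+.006,P[1],th],[P[0],P[1]+.006,th],[P[0],P[1],th+.15]]))
    best.append((r.fun,*r.x[:2],np.degrees(r.x[2])))
best.sort()
for q in best[:5]:print(np.round(q,4))
```

```text
BL [ 0.6065691  -0.03941845]
BR [ 0.6745027  -0.30075896]
FR [ 0.48503775 -0.34986754]
knob [ 0.50290215 -0.29632514]
dome [ 0.53356403 -0.14382621]
tri [ 0.60179847 -0.2751544   0.11652043] [ 0.60374301 -0.27469172  0.116674  ] z121 [ 0.60116608 -0.27398344  0.121     ] [ 0.60160664 -0.26714889  0.121     ]
fwd 14.531064007843224
left 104.57114922914711
[108.9204   0.6024  -0.2703  14.1102]
[108.9204   0.6024  -0.2703  14.2247]
[109.2231   0.602   -0.2696  14.7894]
[109.2421   0.6024  -0.27    14.9851]
[109.6411   0.6025  -0.27    15.1492]
```

Request:
play_rows([
  {"translation": [33,-4,0],"turn": 0},
  {"translation": [66,-8,0],"turn": 1},
  {"translation": [100,-12,0],"turn": 2},
  {"translation": [135,-16,0],"turn": 3},
  {"translation": [170,-20,0],"turn": 4},
  {"translation": [205,-25,0],"turn": 5},
  {"translation": [240,-29,0],"turn": 6},
  {"translation": [275,-33,0],"turn": 7},
  {"translation": [310,-38,0],"turn": 8},
  {"translation": [345,-42,0],"turn": 8},
  {"translation": [380,-46,0],"turn": 8},
  {"translation": [415,-50,0],"turn": 8},
], fingers=0, newtons=30)

```text
clock: 1.2
tool_pos: [0.5585, -0.2943, 0.2447]
ee_rot: [-3.121, -0.353, 0.001]
force: [0.5, -1.0, 0.2]
opening: 0.501
```

```bash
cat >> h.py <<'E'
def rel(x,y,z,head):
    o=env.observe();R=cv2.Rodrigues(np.array(o['ee_rot']))[0]
    d=R.T@(np.array([x,y,z])-o['tool_pos'])*1000
    h=np.degrees(np.arctan2(R[1,0],R[0,0]))
    print('clock',round(o['clock'],2),'pos',o['tool_pos'].round(4),'head',h.round(2),'move',d.round(1),'turn',(h-head).round(2),'F',o['force'].round(2),'T',o['wrist_torque'].round(3),'op',round(o['opening'],3),'zax',R[:,2].round(3))
E
python3 -c "
from h import *
rel(.6025,-.2705,.185,13)"
```

```text
clock 1.2 pos [ 0.5585 -0.2943  0.2447] head 12.91 move [ 48.2 -13.3  59.7] turn -0.09 F [ 0.46 -1.05  0.21] T [ 0.058 -0.041 -0.028] op 0.501 zax [-0.001  0.001 -1.   ]
```

Request:
play_rows([
  {"translation": [24,-7,10],"turn": 0},
  {"translation": [48,-13,35],"turn": 0},
  {"translation": [48,-13,60],"turn": 0},
  {"translation": [48,-13,60],"turn": 0},
  {"translation": [48,-13,60],"turn": 0},
])

```text
clock: 1.62
tool_pos: [0.6015, -0.2703, 0.1833]
ee_rot: [-3.118, -0.353, 0.006]
force: [-0.2, -0.1, 1.4]
opening: 0.498
```

Run:
```python
from h import *
t=snap('top');s=snap('side')
a=cv2.resize(t['color'][130:230,370:490,::-1],None,fx=3,fy=3,interpolation=2);b=cv2.resize(s['color'][90:190,260:380,::-1],None,fx=3,fy=3,interpolation=2)
cv2.imwrite('pics/c3.png',cv2.convertScaleAbs(np.hstack([a,b]),alpha=1.6))
rel(.6025,-.2705,.122,13)
```

```text
clock 1.72 pos [ 0.6024 -0.2717  0.1864] head 12.86 move [ 0.3 -1.2 64.4] turn -0.14 F [0.42 0.36 0.59] T [0.022 0.004 0.001] op 0.503 zax [ 0.001 -0.    -1.   ]
```

View pics/c3.png

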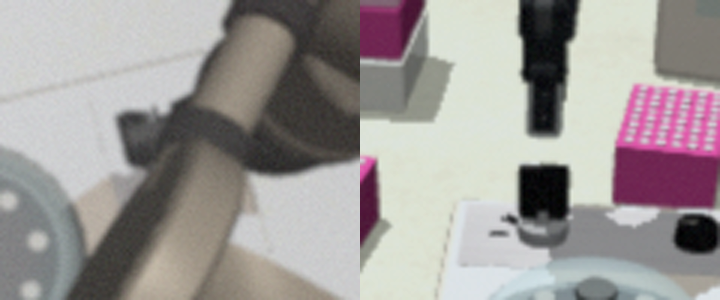

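The side view shows the fingers centred above the key: finger at crop x 544, key head at 519–569. I'll go down and grip.

Request:
play_rows([
  {"translation": [0,-1,20],"turn": 0},
  {"translation": [0,-1,40],"turn": 0},
  {"translation": [0,-1,55],"turn": 0},
  {"translation": [0,-1,64],"turn": 0},
  {"translation": [0,-1,64],"turn": 0},
  {"translation": [0,-1,64],"turn": 0},
])

```text
clock: 2.22
tool_pos: [0.6025, -0.2715, 0.1238]
ee_rot: [3.121, 0.35, 0.004]
force: [0.6, 0.3, 0.7]
opening: 0.503
```

```bash
python3 -c "
from h import *
rel(.6025,-.2705,.122,13)"
```

```text
clock 2.22 pos [ 0.6025 -0.2715  0.1238] head 12.82 move [ 0.3 -1.   1.8] turn -0.18 F [0.59 0.31 0.74] T [-0.033  0.007 -0.007] op 0.503 zax [ 0.002 -0.001 -1.   ]
```

Request:
play_rows([
  {"translation": [0,0,0],"turn": 0},
  {"translation": [0,0,0],"turn": 0},
  {"translation": [0,0,0],"turn": 0},
  {"translation": [0,0,0],"turn": 0},
  {"translation": [0,0,0],"turn": 0},
  {"translation": [0,0,0],"turn": 0},
  {"translation": [0,0,0],"turn": 0},
], fingers=1, newtons=30)

```text
clock: 2.8
tool_pos: [0.6034, -0.2733, 0.1257]
ee_rot: [3.117, 0.349, 0.009]
force: [0.4, -5.2, 3.8]
opening: 0.112
```

```bash
python3 -c "
from h import *
rel(.6025,-.2705,.122,13)"
```

```text
clock 2.8 pos [ 0.6034 -0.2733  0.1257] head 12.79 move [-0.3 -2.9  3.7] turn -0.21 F [ 0.35 -5.25  3.84] T [-0.6   -0.079  0.005] op 0.112 zax [ 0.006 -0.005 -1.   ]
```

Request:
play_rows([
  {"translation": [0,0,0],"turn": 0},
  {"translation": [0,0,0],"turn": 4},
  {"translation": [0,0,0],"turn": 8},
  {"translation": [0,0,0],"turn": 12},
  {"translation": [0,0,0],"turn": 16},
  {"translation": [0,0,0],"turn": 20},
  {"translation": [0,0,0],"turn": 24},
  {"translation": [0,0,0],"turn": 28},
  {"translation": [0,0,0],"turn": 28},
])

```text
clock: 3.55
tool_pos: [0.6034, -0.2735, 0.1258]
ee_rot: [3.109, -0.419, 0.011]
force: [0.7, -1.7, -2.0]
opening: 0.11
```

```bash
python3 -c "
from h import *
rel(.603,-.2735,.124,-62.5)"
```

```text
clock 3.55 pos [ 0.6034 -0.2735  0.1258] head -15.36 move [-0.4  0.1  1.8] turn 47.14 F [ 0.71 -1.74 -1.99] T [-0.242 -0.088 -0.029] op 0.11 zax [ 0.006 -0.005 -1.   ]
```

Request:
play_rows([
  {"translation": [0,0,0],"turn": 5},
  {"translation": [0,0,0],"turn": 10},
  {"translation": [0,0,0],"turn": 15},
  {"translation": [0,0,0],"turn": 20},
  {"translation": [0,0,0],"turn": 25},
  {"translation": [0,0,0],"turn": 30},
  {"translation": [0,0,0],"turn": 35},
  {"translation": [0,0,0],"turn": 39},
  {"translation": [0,0,0],"turn": 43},
  {"translation": [0,0,0],"turn": 45},
  {"translation": [0,0,0],"turn": 47},
  {"translation": [0,0,0],"turn": 47},
])

```text
clock: 4.55
tool_pos: [0.6034, -0.2737, 0.1258]
ee_rot: [2.688, -1.624, 0.013]
force: [-0.0, -1.9, -1.9]
opening: 0.104
```

Run:
```python
from h import *
rel(.603,-.2735,.124,-62.5)
t=snap('top');s=snap('side')
a=cv2.resize(t['color'][130:230,370:490,::-1],None,fx=3,fy=3,interpolation=2);b=cv2.resize(s['color'][90:190,260:380,::-1],None,fx=3,fy=3,interpolation=2)
cv2.imwrite('pics/c4.png',cv2.convertScaleAbs(np.hstack([a,b]),alpha=1.6))
```

```text
clock 4.55 pos [ 0.6034 -0.2737  0.1258] head -62.29 move [-0.4  0.3  1.8] turn 0.21 F [-0.03 -1.87 -1.92] T [-0.38  -0.038  0.132] op 0.104 zax [ 0.006 -0.005 -1.   ]
```

View pics/c4.png

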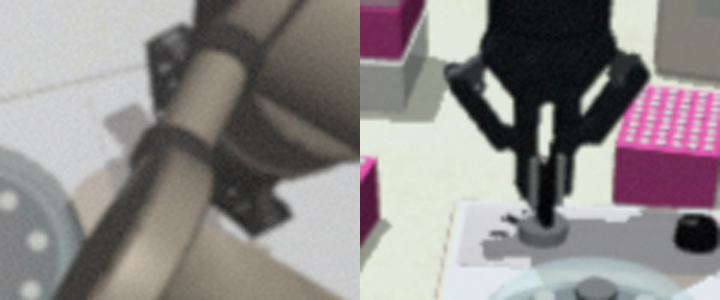

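Request:
play_rows([
  {"translation": [0,0,0],"turn": 2},
  {"translation": [0,0,0],"turn": 2},
  {"translation": [0,0,0],"turn": 2},
  {"translation": [0,0,0],"turn": 2},
  {"translation": [0,0,0],"turn": 2},
  {"translation": [0,0,0],"turn": 2},
  {"translation": [0,0,0],"turn": 2},
  {"translation": [0,0,0],"turn": 2},
  {"translation": [0,0,0],"turn": 2},
  {"translation": [0,0,0],"turn": 2},
  {"translation": [0,0,0],"turn": 2},
])

```text
clock: 5.57
tool_pos: [0.6034, -0.2737, 0.1258]
ee_rot: [2.66, -1.669, 0.013]
force: [-0.3, -2.2, -2.3]
opening: 0.113
```

```bash
python3 -c "
from h import *
rel(.603,-.2735,.124,-62.5)"
```

```text
clock 5.57 pos [ 0.6034 -0.2737  0.1258] head -64.2 move [-0.4  0.3  1.8] turn -1.7 F [-0.34 -2.22 -2.32] T [-0.349 -0.063  0.166] op 0.113 zax [ 0.006 -0.005 -1.   ]
```

The torque of 0.166 N m fits START (0.15 spring) and the key was held about 1 s. Now I'll release it.

Request:
play_rows([
  {"translation": [0,0,0],"turn": 0},
  {"translation": [0,0,0],"turn": 0},
  {"translation": [0,0,0],"turn": 0},
  {"translation": [0,0,0],"turn": 0},
  {"translation": [0,0,0],"turn": 0},
  {"translation": [0,0,0],"turn": 0},
  {"translation": [0,0,0],"turn": 0},
  {"translation": [0,0,0],"turn": 0},
  {"translation": [0,0,0],"turn": 0},
  {"translation": [0,0,0],"turn": 0},
  {"translation": [0,0,0],"turn": 0},
  {"translation": [0,0,0],"turn": 0},
], fingers=-0.2)

```text
clock: 6.57
tool_pos: [0.6034, -0.2737, 0.1258]
ee_rot: [2.66, -1.669, 0.013]
force: [0.0, -0.5, 0.7]
opening: 0.601
```

Request:
play_rows([
  {"translation": [0,0,-15],"turn": 0},
  {"translation": [0,0,-40],"turn": 0},
  {"translation": [0,0,-70],"turn": 0},
  {"translation": [0,0,-100],"turn": 0},
  {"translation": [0,0,-120],"turn": 0},
  {"translation": [-30,0,-120],"turn": 0},
  {"translation": [-60,0,-120],"turn": 0},
  {"translation": [-90,0,-120],"turn": 0},
  {"translation": [-120,0,-120],"turn": 0},
  {"translation": [-120,0,-120],"turn": 0},
])

```text
clock: 7.4
tool_pos: [0.5484, -0.1606, 0.2453]
ee_rot: [2.664, -1.665, 0.009]
force: [1.0, -0.3, -0.6]
opening: 0.602
```

```bash
python3 -c "
from h import *
rel(.35,-.38,.245,-64.2)"
```

```text
clock 7.4 pos [ 0.5484 -0.1606  0.2453] head -64.03 move [1.104e+02 2.744e+02 1.000e-01] turn 0.17 F [ 1.03 -0.35 -0.63] T [ 0.007 -0.011  0.   ] op 0.602 zax [ 0.005 -0.003 -1.   ]
```

Request:
play_rows([
  {"translation": [0,0,-20],"turn": 0},
  {"translation": [12,30,-20],"turn": 0},
  {"translation": [24,60,-20],"turn": 0},
  {"translation": [36,90,-20],"turn": 0},
  {"translation": [48,120,-20],"turn": 0},
  {"translation": [60,150,-20],"turn": 0},
  {"translation": [72,180,-20],"turn": 0},
  {"translation": [84,210,-20],"turn": 0},
  {"translation": [96,240,-20],"turn": 0},
  {"translation": [110,270,-20],"turn": 0},
  {"translation": [110,270,-20],"turn": 0},
])

```text
clock: 8.32
tool_pos: [0.3505, -0.3821, 0.2652]
ee_rot: [2.657, -1.671, 0.009]
force: [-0.2, 0.0, 0.5]
opening: 0.597
```

Run:
```python
from h import *
t=snap('top','t5.png');s=snap('side','s5.png')
r=lambda i,x0,y0,w,h,f:cv2.resize(i['color'][y0:y0+h,x0:x0+w,::-1],None,fx=f,fy=f,interpolation=2)
A=np.hstack([r(t,395,150,70,50,5),r(s,290,130,70,50,5)]);B=np.hstack([r(t,205,210,70,50,5),r(s,290,290,70,50,5)])
cv2.imwrite('pics/c5.png',cv2.convertScaleAbs(np.vstack([A,B]),alpha=1.6))
rel(.35,-.38,.245,-64.2)
```

```text
clock 8.42 pos [ 0.353  -0.3787  0.2651] head -64.21 move [-0.3  3.3 20.1] turn -0.01 F [ 0.06  0.07 -0.45] T [-0.014  0.017  0.018] op 0.599 zax [ 0.005 -0.003 -1.   ]
```

View pics/c5.png

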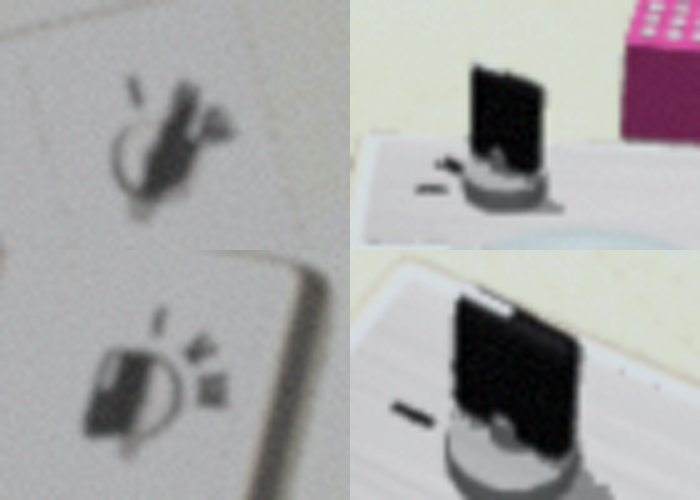

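Run:
```python
from h import *
t=snap('top');s=snap('side')
def sil(sn,x,y,th,b):
    c,n=np.cos(th),np.sin(th)
    P=[[x+l*c-w*n,y+l*n+w*c,z] for l in(-.017,.017) for w in(-.005,.005) for z in(.101,.141)]
    h=cv2.convexHull(proj(sn,P).astype(np.float32)).reshape(-1,2); S=8
    m=np.zeros(((b[3]-b[1])*S,(b[2]-b[0])*S),np.uint8)
    cv2.fillConvexPoly(m,((h-[b[0]-.5,b[1]-.5])*S).astype(np.int32),1)
    return cv2.resize(m.astype(np.float32),None,fx=1/S,fy=1/S,interpolation=cv2.INTER_AREA)
B=[(t,(415,162,438,194)),(s,(308,138,335,166))]
def cost(x,y,d): return sum(((sil(q,x,y,np.radians(d),b)-np.clip((110-q['color'].max(2)[b[1]:b[3],b[0]:b[2]].astype(float))/80,0,1))**2).sum() for q,b in B)
r=sorted((cost(x,y,d),d,x,y) for d in range(-50,20,3) for x in np.arange(.599,.607,.0015) for y in np.arange(-.277,-.267,.0015))
for q in r[:6]:print(np.round(q,4),'key deg',14.5-q[1])
```

```text
[103.4481 -35.       0.602   -0.271 ] key deg 49.5
[103.9065 -35.       0.602   -0.2695] key deg 49.5
[104.2806 -38.       0.602   -0.2695] key deg 52.5
[105.5287 -32.       0.602   -0.2695] key deg 46.5
[106.1594 -35.       0.6035  -0.2725] key deg 49.5
[106.1781 -35.       0.6035  -0.271 ] key deg 49.5
```

Run:
```python
from h import *
out=[]
for n,(x0,y0) in(('top',(412,158)),('side',(300,134))):
    i=snap(n); c=cv2.convertScaleAbs(cv2.resize(i['color'][y0:y0+38,x0:x0+40,::-1],None,fx=9,fy=9,interpolation=2),alpha=1.8)
    row=[]
    for d in(-25.5,-36):
        m=c.copy();th=np.radians(d)
        for z,col in((.141,(0,255,0)),(.101,(0,0,255))):
            P=[[.603+l*np.cos(th)-w*np.sin(th),-.272+l*np.sin(th)+w*np.cos(th),z] for l,w in((-.017,-.005),(.017,-.005),(.017,.005),(-.017,.005))]
            cv2.polylines(m,[((proj(i,P)-[x0-.5,y0-.5])*9).astype(np.int32)],True,col,1)
        row.append(m)
    out.append(np.hstack(row))
cv2.imwrite('pics/c6.png',cv2.resize(np.vstack(out),None,fx=.85,fy=.85))
```

```text
(no output)
```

View pics/c6.png

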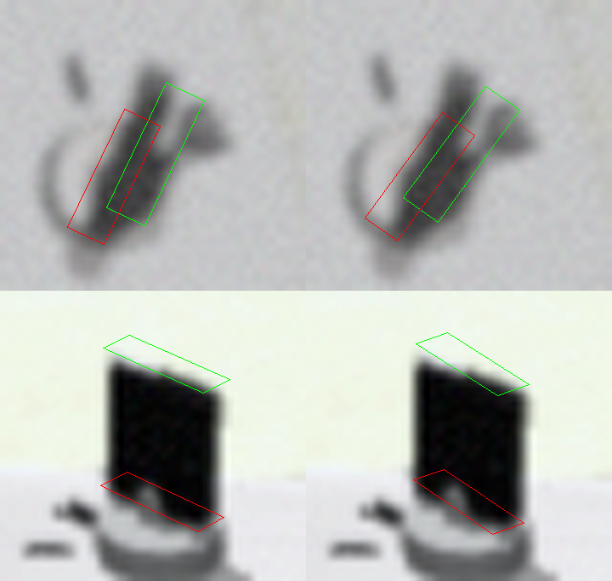

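Run:
```python
from h import *
from scipy.optimize import least_squares
cam={'top':snap('top'),'side':snap('side')}
def sil(sn,th,b,du,dv,k,blur,S=8):
    c,n=np.cos(th),np.sin(th)
    P=[[.603+k*(l*c-w*n),-.272+k*(l*n+w*c),z] for l in(-.017,.017) for w in(-.005,.005) for z in(.101,.141)]
    h=cv2.convexHull((proj(sn,P)+[du,dv]).astype(np.float32)).reshape(-1,2)
    m=np.zeros(((b[3]-b[1])*S,(b[2]-b[0])*S),np.float32)
    cv2.fillConvexPoly(m,np.round((h-[b[0]-.5,b[1]-.5])*S*16).astype(np.int32),1.,cv2.LINE_8,4)
    m=cv2.GaussianBlur(m,(0,0),blur*S)
    return cv2.resize(m,None,fx=1/S,fy=1/S,interpolation=cv2.INTER_AREA)
b=(306,138,336,158)
for f in('side1.png','s5.png'):
    g=cv2.imread('pics/'+f)[b[1]:b[3],b[0]:b[2]].max(2).astype(float)
    bg=np.median(g[:,:5]);d=(bg-g)/(bg-g.min())
    res=[]
    for deg in range(-60,25,5):
        for k in(1,.93):
          r=least_squares(lambda p:(sil(cam['side'],np.radians(deg),b,p[0],p[1],k,.6)-d).ravel(),[0,1],diff_step=.3)
          res.append((round(r.cost,3),deg,k,*r.x.round(2)))
    res.sort();print(f,*res[:7],sep='\n')
```

```text
side1.png
(np.float64(0.884), 15, 0.93, np.float64(0.0), np.float64(2.76))
(np.float64(1.002), 20, 0.93, np.float64(0.0), np.float64(2.75))
(np.float64(1.112), 10, 0.93, np.float64(0.0), np.float64(2.78))
(np.float64(1.604), 5, 0.93, np.float64(0.0), np.float64(2.81))
(np.float64(2.151), 0, 0.93, np.float64(0.0), np.float64(2.81))
(np.float64(2.278), 15, 1, np.float64(0.0), np.float64(2.88))
(np.float64(2.728), -5, 0.93, np.float64(0.0), np.float64(2.75))
s5.png
(np.float64(1.795), -30, 0.93, np.float64(0.0), np.float64(2.91))
(np.float64(2.436), -25, 0.93, np.float64(0.0), np.float64(3.0))
(np.float64(2.437), -35, 0.93, np.float64(0.0), np.float64(3.02))
(np.float64(2.782), -35, 1, np.float64(0.0), np.float64(3.38))
(np.float64(3.323), -40, 1, np.float64(0.0), np.float64(3.5))
(np.float64(3.764), -20, 0.93, np.float64(0.0), np.float64(3.01))
(np.float64(4.066), -30, 1, np.float64(0.0), np.float64(3.38))
```

```bash
python3 -c "
from h import *
print(env.hand_in())"
```

```text
the job is handed in; nothing more can be done
None
```

I gripped the centrifuge key, turned it clockwise to START, held it there for about 1 s, let go, and moved the arm away. The job was handed in at about 9 s on the robot's clock.

- **START:** the tool stood about 78–79° clockwise from OFF (START is 75°), and the wrist torque was 0.166 N m. That matches the START spring load of 0.15 N m. All force readings stayed under about 7 N.
- **RUN:** after release, the pictures show the key pointing at the two-bar RUN mark. A first silhouette fit over both cameras gave about 50°, which disagreed with RUN at 40°. Tick marks and the barrel had distorted it, so I refitted the side view alone, with the key's size scaled down 7% to match the earlier picture. That gave about 43–45°, roughly ±4°, which agrees with RUN.
- **Shaker:** the arm never went near it, and its key still looked to be at OFF in the last picture.

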